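Put the pads, oil bottles and loupe back in their trays

ROBOT

A 6-joint arm with a two-finger parallel gripper is mounted at the origin on a cart in front of the work surface, level with it; the furniture and walls round the work are solid. World frame = base frame: x ahead of the robot, y to its left, z up, the work surface at z = 0. Lengths are in m, angles in rad, forces in N, time in s.
With the tool pointing down it reaches from about 0.3 to 1 m from the base axis. Payload 5.1 kg.
Tool frame: the origin (TCP) lies on the mounting face of the last link; the fingertips stand 190 mm ahead of it and the grasp point (between the pads) lies 171 mm ahead of it; z points along the fingers, y is the line along which they close (so a half turn about z gives the same grasp; the last joint's range is limited). The gripper opens to 95 mm and grips with 3 to 60 N. Pads are 20 mm wide; open, the fingers measure 119 mm over their backs; the gripper's body (75 mm by 180 mm) begins 59 mm behind the grasp point.
Start: joints at [-1.394, 0.124, 1.65, -0, 1.367, -0.083], TCP at [0.167, -0.628, 0.405] pointing down, gripper open.
Joint ranges: [-2.61, 2.61], [-1.02, 2.33], [0.03, 2.71], [-1.35, 4.49], [0.32, 2.68], [-2.91, 2.91]. Speed limits (rad/s): [2.57, 2.57, 3.14, 3.14, 3.14, 3.14].

INTERFACE

Orientations are given as [roll, pitch, yaw] about the fixed x, y, z axes, in that order (R = Rz(yaw) Ry(pitch) Rx(roll)).
In Python, from plant import env, get_image, job, outline_of, place_of gives the robot as it stands.
- The arm moves only by the shell command python3 -m handwheel 'ROWS' [OPENING] [FORCE]. ROWS is JSON, a list of rows, each an object of numbers: "x", "y", "z": the shift along the tool's x, y, z in m; "turn": the turn about the tool's z in rad. A call has 1 to 5 rows; each row is the pose to reach, as a shift and turn from the pose commanded when the call began, along the tool's axes at that moment; what a row does not reach only later rows make up. A row lasts 1/8 s, in which the tool goes at most 62.5 mm and 10.7 degrees, less where a joint would pass 70% of its speed; a pose out of reach is approached as far as the arm can. A call with a gripper value outside its range is refused whole. OPENING is the finger opening in m, from 0 to 0.0951, set as the call begins (- or left out, the last holds). The fingers move at their own pace and stop on an object; FORCE is the grip in N (left out, the last holds). Time passes only in rows, so rows that repeat a pose let the fingers close. It gives the time, the measured TCP pose, the force, the opening and the grip force at its end, in the units of the state.
- env.observe(): the state, without advancing time (a new reading comes with each control period).
- get_image(name): name is "side" or "top"; returns a dict with "img" (400x640x3 uint8, red, green, blue), "z_map" (400x640 float32, m along the optical axis (not along the pixel's ray), 0 where there is no reading), "fov_y" (degrees; the focal length in pixels is half the picture's height over the tangent of half this angle, whatever the lens; pixels are square), "cx", "cy" (the principal point, pixels), "rvec" (rotation vector, rad) and "tvec" (3), from world to camera coordinates, as OpenCV has them. Camera axes: x right, y down, z forward; pixel columns grow to the right and rows downward; lengths in m; the calibration is good to about 2 mm. A picture is of the moment at which its call begins.
- job.hand_in(): hands the job in; it is judged then, once.
Trained networks look in the newest picture that a camera, given by its name, has taken for a name from the list of things; names that differ only in an ending like _2 or _b are one class to them, and where a whole thing is asked for, a point or a joint stands for the part that bears it (a point fixed in the world has none). Each returns a list of dicts, best first, with "p" (0 to 1); they miss things now and then, are a little off and sometimes report something else, mostly with a low value. They report only what shows in the picture. A call takes as long as a camera call.
- outline_of(camera, name): "region" (400x640 bool, what is visible of it) and "uv" ([column, row] in pixels, amid what is visible of it).
- place_of(camera, name): "uv" ([column, row] in pixels: a listed point, or the origin of a listed thing).
The state is a dict: "t": time; "qpos": joint angles; "qvel": joint speeds; "joint_efforts": joint torques, N m; "position": TCP position; "tcp_rot": TCP orientation; "force": force on the tool from outside, world axes, zero at the start; "moment": the same for the moment, N m; "width": finger opening in m; "finger_force": force on a finger pad.
Only numpy, scipy, OpenCV 4.12 (cv2) and the standard library are available. Lean on these libraries where they do the work, as an engineer would, in place of code of your own. Each camera call takes 0.05 s, during which the arm holds its last target. There are 200 camera calls.

TASK

Sort the five things standing on the green mat into the three grey trays behind it: each tray already holds one sample in its middle, and each thing belongs in the tray whose sample is of its kind (press pads with the pad, oil bottles with the bottle, the loupe with the loupe). Set everything down upright, flat on the tray floor beside the sample, and leave the dust blower and the screwdriver where they are.

Things in the scene. Friction and masses are not known exactly. Their poses are not given: they have to be found in the camera images.
- tray_bottles: Tray for bottles: its sample is a small bottle with a red cap, 28 mm across the body, 61 mm tall. Shallow grey tray fixed to the bench, 176 (x, roughly away from the robot) x 136 mm (y), walls 3 thick, 16 high; inner floor 4 above the origin (centre of underside, z up). Sample fixed at the centre; the free halves beside it are centred at x = +50 and -50 mm.
- tray_pads: Tray for press pads: its sample is a white press pad, 41 mm across, 12 mm thick. Shallow grey tray fixed to the bench, 176 (x, roughly away from the robot) x 136 mm (y), walls 3 thick, 16 high; inner floor 4 above the origin (centre of underside, z up). Sample fixed at the centre; the free halves beside it are centred at x = +50 and -50 mm.
- tray_loupes: Tray for loupes: its sample is a black eye loupe, 37 mm across, 32 mm tall. Shallow grey tray fixed to the bench, 176 (x, roughly away from the robot) x 136 mm (y), walls 3 thick, 16 high; inner floor 4 above the origin (centre of underside, z up). Sample fixed at the centre; the free halves beside it are centred at x = +50 and -50 mm.
- pad_a: White turned plastic press pad, a disc 43 mm across and 12 mm thick with rounded upper edge, lying flat. It stands on the 2 mm thick dark green mat. Origin: centre of the underside; z up. Round about z, so its yaw does not matter.
- pad_b: White turned plastic press pad, a disc 45 mm across and 12 mm thick with rounded upper edge, lying flat. It stands on the 2 mm thick dark green mat. Origin: centre of the underside; z up. Round about z, so its yaw does not matter.
- bottle_large: White plastic oil bottle with a white cap, 83 mm tall; body a cylinder 42 mm across up to 37 mm height, then neck and cap about 26 mm across. It stands on the 2 mm thick dark green mat. Origin: centre of the underside; z up. Round about z, so its yaw does not matter.
- bottle_small: White plastic oil bottle with a blue cap, 68 mm tall; body a cylinder 33 mm across up to 28 mm height, then neck and cap about 20 mm across. It stands on the 2 mm thick dark green mat. Origin: centre of the underside; z up. Round about z, so its yaw does not matter.
- loupe: Black watchmaker's eye loupe standing on its wide end, 37 mm across at the foot, about 22 mm across at the top, 32 mm tall. It stands on the 2 mm thick dark green mat. Origin: centre of the underside; z up. Round about z, so its yaw does not matter.
- blower: Bystander: black rubber dust blower standing behind the trays, 50 mm across, 85 mm tall. Origin: centre of the underside.
- driver: Bystander: small screwdriver lying on the bench behind the trays, 110 mm long, 9 mm thick. Origin: its middle, on the bench.

How it is judged:
At the end, for the whole second after the job is handed in: Pads, bottles and loupe each stand in the tray with the sample of their kind: origin within 75 mm (tray x) and 55 mm (tray y) of the tray's origin and under 10 mm above it, so on the floor, upright to 0.15 rad, at rest and released (x of pad_a in the frame of tray_pads between -0.075 and 0.075 m and y of pad_a in the frame of tray_pads between -0.055 and 0.055 m and z of pad_a in the frame of tray_pads between 0 and 0.01 m and angle between each of pad_a, pad_b, bottle_large, bottle_small, loupe's own z axis and vertical below 0.15 rad and linear speed of each of pad_a, pad_b, bottle_large, bottle_small, loupe below 0.02 m/s and angular speed of each of pad_a, pad_b, bottle_large, bottle_small, loupe below 0.2 rad/s and contact force between the fingers and pad_a below 0.05 N and x of pad_b in the frame of tray_pads between -0.075 and 0.075 m and y of pad_b in the frame of tray_pads between -0.055 and 0.055 m and z of pad_b in the frame of tray_pads between 0 and 0.01 m and contact force between the fingers and pad_b below 0.05 N and x of bottle_large in the frame of tray_bottles between -0.075 and 0.075 m and y of bottle_large in the frame of tray_bottles between -0.055 and 0.055 m and z of bottle_large in the frame of tray_bottles between 0 and 0.01 m and contact force between the fingers and bottle_large below 0.05 N and x of bottle_small in the frame of tray_bottles between -0.075 and 0.075 m and y of bottle_small in the frame of tray_bottles between -0.055 and 0.055 m and z of bottle_small in the frame of tray_bottles between 0 and 0.01 m and contact force between the fingers and bottle_small below 0.05 N and x of loupe in the frame of tray_loupes between -0.075 and 0.075 m and y of loupe in the frame of tray_loupes between -0.055 and 0.055 m and z of loupe in the frame of tray_loupes between 0 and 0.01 m and contact force between the fingers and loupe below 0.05 N); the robot touches nothing.
It fails at once if the dust blower is shifted by more than 20 mm (distance of blower from where it was at the start of the episode above 0.02 m).
It fails at once if the screwdriver is shifted by more than 20 mm (distance of driver from where it was at the start of the episode above 0.02 m).
It also fails if it takes over 122 s, if anything falls off the work surface, if the arm or the gripper's body presses on something with over 40 N, if the wrist force passes 120 N, or if a joint passes its speed limit or range.

## Working session

There is one attempt and no reset: what is moved stays moved. The work goes in short steps, Python scripts to look and compute and a shell command to move; the robot and the scene stay as the last step left them, time stands still between calls to the robot, and variables do not carry over. Pictures are saved under pics/ and viewed, at most 14 in all, crops included, and the job is handed in when it is done.

```bash
ls; mkdir -p pics; cat > h.py <<'E'
import numpy as np, cv2
from plant import env,get_image,job,outline_of,place_of
def cam(d):
    h=d["img"].shape[0]; f=h/2/np.tan(np.radians(d["fov_y"])/2)
    R,_=cv2.Rodrigues(np.array(d["rvec"],float)); return f,R,np.array(d["tvec"],float).ravel()
def world(d):
    f,R,t=cam(d); z=d["z_map"]; v,u=np.indices(z.shape)
    P=np.stack([(u-d["cx"])/f*z,(v-d["cy"])/f*z,z],-1)
    W=(P-t)@R; W[z==0]=np.nan; return W
E
python3 - <<'E'
from h import *
o=env.observe(); print(o)
for c in("top","side"):
    d=get_image(c); cv2.imwrite(f"pics/{c}0.png",d["img"][...,::-1]); f,R,t=cam(d); print(c,f,d["cx"],d["cy"],"pos",-R.T@t, "fwd",R[2])
    W=world(d)
    for n in["tray_bottles","tray_pads","tray_loupes","pad_a","bottle_large","bottle_small","loupe","blower","driver"]:
        for r in outline_of(c,n)[:4]:
            m=r["region"]; w=W[m]; w=w[~np.isnan(w[:,0])]
            if len(w): print(n,round(r["p"],2),np.round(r["uv"]),m.sum(),"med",np.round(np.median(w,0),3),"lo",np.round(np.percentile(w,3,0),3),"hi",np.round(np.percentile(w,97,0),3))
E
```

```text
pics
{'t': 0.0, 'qpos': array([-1.39358780e+00,  1.24502105e-01,  1.65165320e+00, -2.92292308e-05,
        1.36748188e+00, -8.26266092e-02]), 'qvel': array([ 0.0010225 ,  0.00148993, -0.0015294 ,  0.00059377,  0.00085982,
        0.00029776]), 'joint_efforts': array([-1.65402987e-03, -4.17600703e+01, -3.59932637e+01,  7.74236955e-02,
        4.93774039e-02, -1.71953175e-04]), 'position': array([ 0.16690805, -0.62795299,  0.40350088]), 'tcp_rot': array([-3.13955274e+00, -1.40223033e-04,  2.59840927e-01]), 'force': array([ 1.11223382, -0.27080152,  0.4708171 ]), 'moment': array([0.04732028, 0.0291452 , 0.00559761]), 'finger_force': 0.0, 'width': 0.09512608013431656}
top 502.5852854882914 324.4979465318202 206.78493126726866 pos [ 0.43931047 -0.00336152  1.14637897] fwd [ 0.14998822  0.01922235 -0.9885009 ]
tray_bottles 0.72 [253. 205.] 4607 med [0.615 0.183 0.005] lo [0.533 0.119 0.   ] hi [0.7   0.248 0.022]
tray_pads 0.56 [430. 208.] 4900 med [ 0.612 -0.229  0.005] lo [ 0.528 -0.294  0.   ] hi [ 0.698 -0.162  0.018]
tray_loupes 0.91 [341. 212.] 4861 med [ 0.593 -0.014  0.005] lo [ 0.
[... 1391 characters left out ...]
-0.02   0.003] lo [ 0.51  -0.084 -0.   ] hi [0.678 0.05  0.024]
pad_a 0.48 [266. 131.] 228 med [0.429 0.228 0.012] lo [ 0.408  0.21  -0.001] hi [0.449 0.261 0.015]
bottle_large 0.67 [238. 214.] 529 med [ 0.438 -0.055  0.052] lo [ 0.418 -0.066  0.008] hi [ 0.453 -0.036  0.085]
bottle_small 0.72 [269. 156.] 286 med [0.458 0.131 0.038] lo [0.44  0.123 0.006] hi [0.471 0.146 0.07 ]
loupe 0.78 [230. 261.] 310 med [ 0.442 -0.147  0.023] lo [ 0.422 -0.158 -0.   ] hi [ 0.455 -0.125  0.035]
blower 0.76 [388. 259.] 414 med [ 0.761 -0.094  0.042] lo [ 0.743 -0.109  0.019] hi [ 0.781 -0.074  0.076]
driver 0.63 [372. 307.] 148 med [ 0.747 -0.19   0.006] lo [ 0.738 -0.251 -0.001] hi [ 0.761 -0.156  0.01 ]
```

View pics/top0.png

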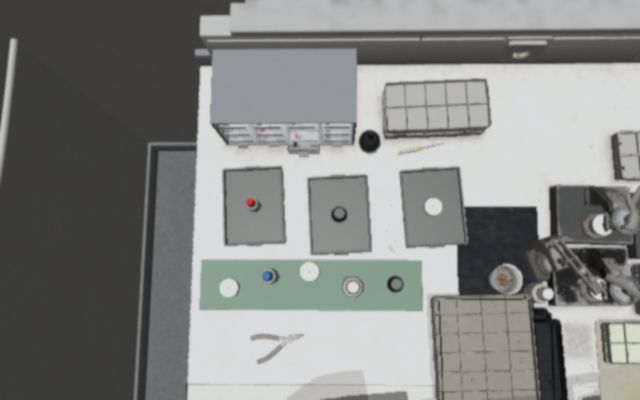

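View pics/side0.png

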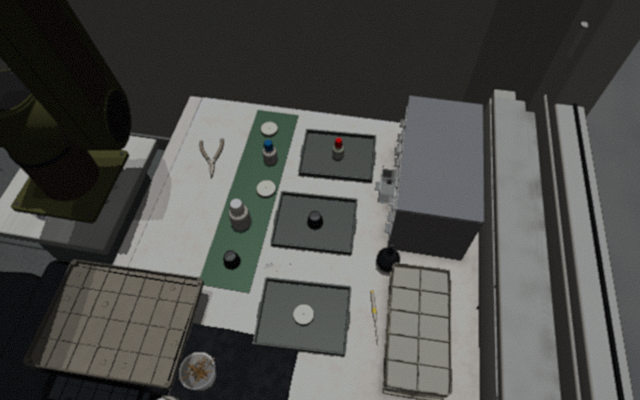

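```bash
python3 - <<'E'
from h import *
# fit circles/rects from height bands in both cameras
S={"pad1":(.43,.232,.008,.020),"pad2":(.467,.052,.008,.020),"bigcap":(.433,-.041,.07,.1),"bigbody":(.433,-.041,.008,.036),"smcap":(.456,.14,.055,.085),"smbody":(.456,.14,.008,.027),"loupetop":(.438,-.138,.025,.045)}
for c in("top","side"):
    W=world(get_image(c))
    for n,(x,y,a,b) in S.items():
        m=(np.hypot(W[...,0]-x,W[...,1]-y)<.035)&(W[...,2]>a)&(W[...,2]<b); w=W[m]
        if len(w)<5: print(c,n,len(w)); continue
        (cc,r)=cv2.minEnclosingCircle(w[:,:2].astype(np.float32)); print(c,n,len(w),np.round(cc,4),round(r,4),"med",np.round(np.median(w,0),4),"ztop",np.round(np.percentile(w[:,2],90),4))
    for n,(x,y) in {"bott":(.615,.182),"pads":(.612,-.23),"loup":(.594,-.016)}.items():
        m=(abs(W[...,0]-x)<.11)&(abs(W[...,1]-y)<.09)&(W[...,2]>.010)&(W[...,2]<.022)&(np.hypot(W[...,0]-x,W[...,1]-y)>.045)
        w=W[m]; rr=cv2.minAreaRect((w[:,:2]*1000).astype(np.float32)); print(c,n,len(w),np.round(rr[0],1),np.round(rr[1],1),round(rr[2],1))
E
```

```text
top pad1 294 [0.4298 0.2336] 0.0218 med [0.4304 0.2332 0.0144] ztop 0.017
top pad2 315 [0.4664 0.0533] 0.0224 med [0.4659 0.0531 0.0144] ztop 0.0173
top bigcap 166 [ 0.4323 -0.0414] 0.0156 med [ 0.4322 -0.0403  0.0847] ztop 0.0877
top bigbody 5 [ 0.4396 -0.0338] 0.0239 med [ 0.4394 -0.0203  0.0216] ztop 0.0294
top smcap 85 [0.4545 0.1411] 0.0111 med [0.4541 0.1408 0.0698] ztop 0.0726
top smbody 13 [0.4672 0.1347] 0.0281 med [0.4546 0.1282 0.0204] ztop 0.026
top loupetop 143 [ 0.4387 -0.1384] 0.0151 med [ 0.4395 -0.1378  0.0336] ztop 0.0368
top bott 599 [616.  182.6] [183.7 138.9] 2.8
top pads 627 [ 612.5 -227.1] [183.7 139.4] 4.0
top loup 594 [588.   -8.3] [199.5 150.3] 2.7
side pad1 178 [0.4302 0.2319] 0.0231 med [0.4291 0.2291 0.0125] ztop 0.0149
side pad2 250 [0.4665 0.0497] 0.0232 med [0.466  0.0487 0.0127] ztop 0.0148
side bigcap 161 [ 0.4327 -0.0461] 0.0151 med [ 0.4337 -0.0483  0.0821] ztop 0.0852
side bigbody 121 [ 0.4335 -0.0478] 0.0221 med [ 0.4417 -0.0624  0.0226] ztop 0.0331
side smcap 80 [0.4547 0.14  ] 0.0125 med [0.4559 0.1357 0.0665] ztop 0.0707
side smbody 68 [0.4559 0.135 ] 0.0166 med [0.46   0.1259 0.0175] ztop 0.0237
side loupetop 137 [ 0.4383 -0.141 ] 0.014 med [ 0.439  -0.142   0.0321] ztop 0.0344
side bott 462 [615.2 179.7] [183.3 141.3] 3.6
side pads 772 [ 611.6 -229.7] [183.6 139. ] 3.7
side loup 587 [586.6 -10.1] [199.2 153.7] 3.1
```

The views agree to within a few mm. In the top view I see a pad at (229,288), the small bottle at (270,276), a pad at (309,271), the large bottle at (353,287) and the loupe at (396,284). The tray samples are red bottle (252,204), loupe (340,213) and pad (433,206). I'll move the large bottle first because it is the tallest obstacle.

```bash
cat >> h.py <<'E'
def go(x,y,tip,yaw=0.05):
    "tool-frame shift to bring the fingertips to world x,y,tip with tool yaw"
    from scipy.spatial.transform import Rotation as Ro
    o=env.observe(); p=o["position"]; R=Ro.from_euler("xyz",o["tcp_rot"]).as_matrix()
    d=R.T@(np.array([x,y,tip+.19])-p); a=o["tcp_rot"][2]-yaw
    print("t%.2f"%o["t"],"tip",np.round(p-[0,0,.19],4),np.round(o["tcp_rot"],3),"w%.4f F%.1f"%(o["width"],o["finger_force"]),"-> shift",np.round(d,4),"turn",round(a,3),"dist",round(np.linalg.norm(d),3))
E
python3 - <<'E'
from h import *
W=world(get_image("top"))
m=(W[...,0]>.70)&(W[...,0]<.95)&(W[...,1]>-.05)&(W[...,1]<.4)&(W[...,2]>.03); w=W[m]; print(np.round(np.percentile(w,[1,50,99],0),3))
go(.4325,-.0435,.18)
E
```

```text
[[ 0.726 -0.046  0.049]
 [ 0.851  0.095  0.167]
 [ 0.948  0.252  0.242]]
t1.15 tip [ 0.167  -0.6282  0.2148] [-3.142 -0.     0.26 ] w0.0952 F0.0 -> shift [ 0.4068 -0.4968  0.0348] turn 0.21 dist 0.643
```

```bash
python3 -m handwheel '[{"x":0.407,"y":-0.497,"turn":0.2},{"x":0.407,"y":-0.497,"turn":0.2},{"x":0.407,"y":-0.497,"turn":0.2},{"x":0.407,"y":-0.497,"turn":0.2},{"x":0.407,"y":-0.497,"turn":0.2}]' 0.07 20; python3 -c "
from h import *
go(.4325,-.0435,.12)"
```

```text
t1.15 tip [ 0.167  -0.6282  0.2148] [-3.142 -0.     0.26 ] w0.0952 F0.0 -> shift [ 0.4068 -0.4968  0.0948] turn 0.21 dist 0.649invalid input
```

```bash
python3 -m handwheel '[{"x":0.407,"y":-0.497,"z":0.03,"turn":0.21},{"x":0.407,"y":-0.497,"z":0.03,"turn":0.21},{"x":0.407,"y":-0.497,"z":0.03,"turn":0.21},{"x":0.407,"y":-0.497,"z":0.03,"turn":0.21},{"x":0.407,"y":-0.497,"z":0.03,"turn":0.21}]' 0.07 20; python3 -c "
from h import *
go(.4325,-.0435,.12)"
```

```text
t: 1.78
position: [0.2964, -0.3421, 0.3903]
tcp_rot: [3.141, -0.001, 0.049]
force: [0.9, 0.3, -0.1]
width: 0.07
finger_force: 0.0
t1.77 tip [ 0.2964 -0.3421  0.2003] [ 3.141e+00 -1.000e-03  4.900e-02] w0.0700 F0.0 -> shift [ 0.1505 -0.2916  0.0802] turn -0.001 dist 0.338
```

```bash
python3 -m handwheel '[{"x":0.15,"y":-0.291,"z":0.06,"turn":0},{"x":0.15,"y":-0.291,"z":0.06,"turn":0},{"x":0.15,"y":-0.291,"z":0.06,"turn":0},{"x":0.15,"y":-0.291,"z":0.06,"turn":0},{"x":0.15,"y":-0.291,"z":0.06,"turn":0}]' >/dev/null;  python3 -m handwheel '[{"x":0,"y":0,"z":0,"turn":0},{"x":0,"y":0,"z":0,"turn":0}]' >/dev/null; python3 -c "
from h import *
go(.4325,-.0435,.016)
d=get_image('side'); cv2.imwrite('pics/s1.png',cv2.resize(d['img'][100:300,150:450,::-1],None,fx=2.5,fy=2.5))"
```

```text
t2.65 tip [ 0.4231 -0.0639  0.144 ] [3.141 0.    0.051] w0.0701 F0.0 -> shift [ 0.0104 -0.02    0.128 ] turn 0.001 dist 0.13
```

View pics/s1.png

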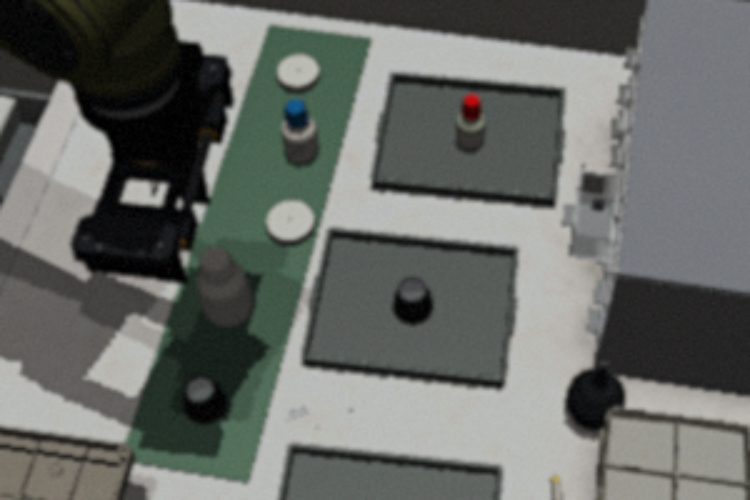

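The gripper (crop (140,190)) is above the bottle at (222,285) and everything else is undisturbed. I'll descend and grasp.

```bash
python3 -m handwheel '[{"x":0.010,"y":-0.020,"z":0.03,"turn":0},{"x":0.010,"y":-0.020,"z":0.08,"turn":0},{"x":0.010,"y":-0.020,"z":0.128,"turn":0},{"x":0.010,"y":-0.020,"z":0.128,"turn":0},{"x":0.010,"y":-0.020,"z":0.128,"turn":0}]' ; python3 -m handwheel '[{"x":0,"y":0,"z":0,"turn":0},{"x":0,"y":0,"z":0,"turn":0},{"x":0,"y":0,"z":0,"turn":0},{"x":0,"y":0,"z":0,"turn":0},{"x":0,"y":0,"z":0,"turn":0}]' 0.03 20; python3 -c "
from h import *
go(.666,.184,.04)"
```

```text
t: 3.32
position: [0.4329, -0.0448, 0.2077]
tcp_rot: [3.141, -0.003, 0.048]
force: [0.7, -1.0, -0.1]
width: 0.0703
finger_force: 0.0
t: 3.95
position: [0.4325, -0.0436, 0.2066]
tcp_rot: [3.142, -0.001, 0.05]
force: [-1.4, 1.1, 5.5]
width: 0.0417
finger_force: 20.0
t3.95 tip [ 0.4325 -0.0436  0.0166] [ 3.142e+00 -1.000e-03  5.000e-02] w0.0417 F20.0 -> shift [ 0.2446 -0.2156 -0.0232] turn -0.0 dist 0.327
```

```bash
python3 -m handwheel '[{"x":0,"y":0,"z":-0.05,"turn":0},{"x":0.03,"y":-0.05,"z":-0.05,"turn":0},{"x":0.065,"y":-0.10,"z":-0.05,"turn":0},{"x":0.10,"y":-0.15,"z":-0.05,"turn":0},{"x":0.13,"y":-0.20,"z":-0.05,"turn":0}]' ; python3 -m handwheel '[{"x":0.016,"y":-0.015,"z":0,"turn":0},{"x":0.016,"y":-0.015,"z":0.0,"turn":0},{"x":0.016,"y":-0.015,"z":0.0,"turn":0}]'; python3 -c "
from h import *
go(.5675,.1785,.0192)"
```

```text
t: 4.58
position: [0.5526, 0.1645, 0.2552]
tcp_rot: [3.141, 0.0, 0.05]
force: [-0.2, -0.6, -1.2]
width: 0.0418
finger_force: 20.0
t: 4.95
position: [0.5665, 0.1778, 0.255]
tcp_rot: [3.141, 0.002, 0.05]
force: [0.4, 0.2, -1.2]
width: 0.0418
finger_force: 20.0
t4.95 tip [0.5665 0.1778 0.065 ] [3.141e+00 2.000e-03 5.000e-02] w0.0418 F20.0 -> shift [ 0.0011 -0.0007  0.0458] turn -0.0 dist 0.046
```

```bash
python3 -m handwheel '[{"x":0.001,"y":0,"z":0.025,"turn":0},{"x":0.001,"y":0,"z":0.04,"turn":0},{"x":0.001,"y":0,"z":0.0455,"turn":0},{"x":0.001,"y":0,"z":0.0455,"turn":0},{"x":0.001,"y":0,"z":0.0455,"turn":0}]' ; python3 -m handwheel '[{"x":0,"y":0,"z":0,"turn":0},{"x":0,"y":0,"z":0,"turn":0},{"x":0,"y":0,"z":0,"turn":0},{"x":0,"y":0,"z":-0.04,"turn":0},{"x":0,"y":0,"z":-0.09,"turn":0}]' 0.065 20; python3 -c "
from h import *
go(.4545,.1393,.10)"
```

```text
t: 5.58
position: [0.5686, 0.1784, 0.2112]
tcp_rot: [-3.141, -0.001, 0.05]
force: [-0.1, 0.2, -1.6]
width: 0.0414
finger_force: 20.0
t: 6.2
position: [0.5676, 0.1783, 0.2997]
tcp_rot: [3.141, 0.004, 0.05]
force: [0.6, 1.4, 0.5]
width: 0.0651
finger_force: 0.0
t6.20 tip [0.5676 0.1783 0.1097] [3.141 0.004 0.05 ] w0.0651 F0.0 -> shift [-0.1149  0.0333  0.0102] turn -0.0 dist 0.12
```

```bash
python3 -m handwheel '[{"x":-0.05,"y":0.015,"z":0,"turn":0},{"x":-0.10,"y":0.03,"z":0,"turn":0},{"x":-0.115,"y":0.034,"z":0,"turn":0},{"x":-0.115,"y":0.034,"z":0.03,"turn":0},{"x":-0.115,"y":0.034,"z":0.03,"turn":0}]' ; python3 -c "
from h import *
go(.4545,.1393,.013)
W=world(get_image('side'))
m=(np.hypot(W[...,0]-.5675,W[...,1]-.1785)<.03)&(W[...,2]>.07)&(W[...,2]<.1); w=W[m]; print(len(w),np.round(np.median(w,0),4),np.round(np.percentile(w[:,2],95),4))"
```

```text
t: 6.82
position: [0.4538, 0.1385, 0.2684]
tcp_rot: [3.141, 0.005, 0.05]
force: [1.0, 0.5, 0.3]
width: 0.0652
finger_force: 0.0
t6.83 tip [0.4538 0.1385 0.0784] [3.141 0.005 0.05 ] w0.0652 F0.0 -> shift [ 0.001  -0.0008  0.0654] turn -0.0 dist 0.065
135 [0.5689 0.1701 0.0834] 0.0879
```

```bash
python3 -m handwheel '[{"x":0.001,"y":-0.001,"z":0.04,"turn":0},{"x":0.001,"y":-0.001,"z":0.065,"turn":0},{"x":0.001,"y":-0.001,"z":0.065,"turn":0},{"x":0.001,"y":-0.001,"z":0.065,"turn":0}]' ; python3 -m handwheel '[{"x":0,"y":0,"z":0,"turn":0},{"x":0,"y":0,"z":0,"turn":0},{"x":0,"y":0,"z":0,"turn":0},{"x":0,"y":0,"z":0,"turn":0},{"x":0,"y":0,"z":0,"turn":0}]' 0.02 15; python3 -c "
from h import *
go(.658,.184,.11)"
```

```text
t: 7.38
position: [0.457, 0.14, 0.207]
tcp_rot: [-3.141, -0.002, 0.05]
force: [-0.1, -0.4, 0.2]
width: 0.065
finger_force: 0.0
t: 8.0
position: [0.4561, 0.1399, 0.2056]
tcp_rot: [-3.141, -0.0, 0.05]
force: [-0.9, -0.4, 1.7]
width: 0.0317
finger_force: 15.0
t8.00 tip [0.4561 0.1399 0.0156] [-3.141 -0.     0.05 ] w0.0317 F15.0 -> shift [ 0.2039 -0.0341 -0.0943] turn -0.0 dist 0.227
```

```bash
python3 -m handwheel '[{"x":0,"y":0,"z":-0.06,"turn":0},{"x":0,"y":0,"z":-0.112,"turn":0},{"x":0.06,"y":-0.01,"z":-0.112,"turn":0},{"x":0.115,"y":-0.02,"z":-0.112,"turn":0},{"x":0.17,"y":-0.03,"z":-0.112,"turn":0}]' ; python3 -m handwheel '[{"x":0.034,"y":-0.004,"z":0,"turn":0},{"x":0.034,"y":-0.004,"z":0.0,"turn":0},{"x":0.034,"y":-0.004,"z":0.0,"turn":0},{"x":0.034,"y":-0.004,"z":0.04,"turn":0},{"x":0.034,"y":-0.004,"z":0.06,"turn":0}]'; python3 -c "
from h import *
go(.6585,.184,.018)"
```

```text
t: 8.62
position: [0.6258, 0.1785, 0.3175]
tcp_rot: [3.142, -0.0, 0.05]
force: [0.2, -0.4, 0.1]
width: 0.0322
finger_force: 15.0
t: 9.25
position: [0.6562, 0.1836, 0.255]
tcp_rot: [3.141, 0.004, 0.05]
force: [0.4, -0.5, -0.6]
width: 0.0325
finger_force: 15.0
t9.25 tip [0.6562 0.1836 0.065 ] [3.141 0.004 0.05 ] w0.0325 F15.0 -> shift [ 0.0025 -0.0003  0.047 ] turn -0.0 dist 0.047
```

```bash
python3 -m handwheel '[{"x":0.002,"y":0,"z":0.025,"turn":0},{"x":0.002,"y":0,"z":0.04,"turn":0},{"x":0.002,"y":0,"z":0.047,"turn":0},{"x":0.002,"y":0,"z":0.047,"turn":0},{"x":0.002,"y":0,"z":0.047,"turn":0}]' ; python3 -m handwheel '[{"x":0,"y":0,"z":0,"turn":0},{"x":0,"y":0,"z":0,"turn":0},{"x":0,"y":0,"z":0,"turn":0},{"x":0,"y":0,"z":-0.04,"turn":0},{"x":0,"y":0,"z":-0.1,"turn":0}]' 0.06 20; python3 -c "
from h import *
go(.4665,.0515,.12)"
```

```text
t: 9.88
position: [0.6605, 0.1841, 0.2116]
tcp_rot: [-3.141, -0.002, 0.05]
force: [-0.2, 0.2, -0.4]
width: 0.0318
finger_force: 15.0
t: 10.5
position: [0.6591, 0.1838, 0.3084]
tcp_rot: [3.141, 0.006, 0.05]
force: [1.6, 0.4, 0.1]
width: 0.06
finger_force: 0.0
t10.50 tip [0.6591 0.1838 0.1184] [3.141 0.006 0.05 ] w0.0600 F0.0 -> shift [-0.199   0.1226 -0.0004] turn -0.0 dist 0.234
```

```bash
python3 -m handwheel '[{"x":-0.05,"y":0.03,"z":0,"turn":0},{"x":-0.10,"y":0.06,"z":0,"turn":0},{"x":-0.15,"y":0.09,"z":0,"turn":0},{"x":-0.199,"y":0.1226,"z":0,"turn":0},{"x":-0.199,"y":0.1226,"z":0.05,"turn":0}]' 0.068 25; python3 -m handwheel '[{"x":0,"y":0,"z":0.03,"turn":0},{"x":0,"y":0,"z":0.03,"turn":0},{"x":0,"y":0,"z":0.03,"turn":0}]'; python3 -c "
from h import *
go(.4665,.0515,.0045)
d=get_image('side'); cv2.imwrite('pics/s2.png',cv2.resize(d['img'][100:300,150:450,::-1],None,fx=2.5,fy=2.5))"
```

```text
t: 11.12
position: [0.4671, 0.0503, 0.2662]
tcp_rot: [3.141, -0.015, 0.047]
force: [1.2, 0.3, -0.5]
width: 0.0679
finger_force: 0.0
t: 11.5
position: [0.4681, 0.0517, 0.2316]
tcp_rot: [3.141, -0.002, 0.05]
force: [-0.0, 0.7, 0.1]
width: 0.068
finger_force: 0.0
t11.50 tip [0.4681 0.0517 0.0416] [ 3.141e+00 -2.000e-03  5.000e-02] w0.0680 F0.0 -> shift [-0.0017  0.0002  0.0371] turn -0.0 dist 0.037
```

View pics/s2.png

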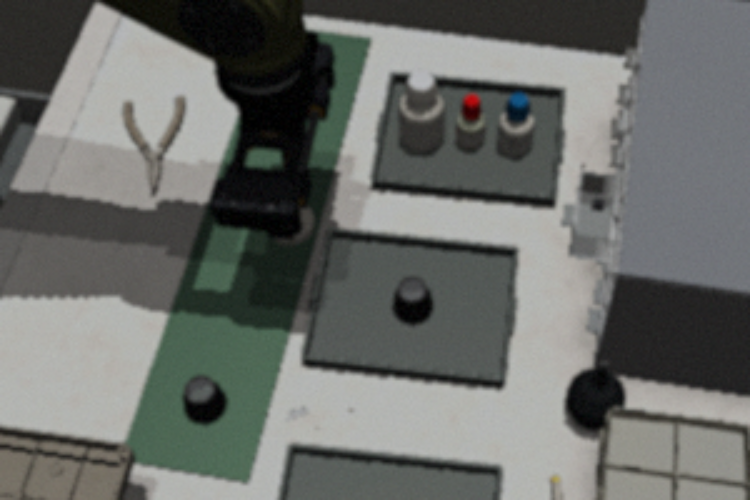

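Both bottles stand upright beside the red sample, the large one at crop (421,115) and the small one at (517,125). The gripper is over the second pad at (295,222). Now I'll grasp that pad.

```bash
python3 -m handwheel '[{"x":-0.002,"y":0,"z":0.02,"turn":0},{"x":-0.002,"y":0,"z":0.034,"turn":0},{"x":-0.002,"y":0,"z":0.034,"turn":0},{"x":-0.002,"y":0,"z":0.034,"turn":0}]'; python3 -c "
from h import *
go(.4665,.0515,.0045)"
```

```text
t: 12.05
position: [0.4659, 0.0516, 0.197]
tcp_rot: [3.142, -0.001, 0.05]
force: [0.8, 0.4, 0.6]
width: 0.0685
finger_force: 0.0
t12.05 tip [0.4659 0.0516 0.007 ] [ 3.142e+00 -1.000e-03  5.000e-02] w0.0685 F0.0 -> shift [0.0006 0.0001 0.0025] turn -0.0 dist 0.003
```

```bash
python3 -m handwheel '[{"x":0,"y":0,"z":0.002,"turn":0},{"x":0,"y":0,"z":0.002,"turn":0}]'; python3 -m handwheel '[{"x":0,"y":0,"z":0,"turn":0},{"x":0,"y":0,"z":0,"turn":0},{"x":0,"y":0,"z":0,"turn":0},{"x":0,"y":0,"z":0,"turn":0},{"x":0,"y":0,"z":-0.05,"turn":0}]' 0.03 25;  python3 -m handwheel '[{"x":0,"y":0,"z":-0.02,"turn":0},{"x":0,"y":0,"z":-0.02,"turn":0}]'; python3 -c "
from h import *
go(.562,-.232,.07)"
```

```text
t: 12.3
position: [0.4655, 0.0516, 0.1946]
tcp_rot: [3.142, -0.0, 0.05]
force: [0.3, 0.2, -0.3]
width: 0.0679
finger_force: 0.0
t: 12.92
position: [0.4633, 0.0515, 0.2407]
tcp_rot: [-3.141, 0.01, 0.05]
force: [1.0, 0.1, -0.3]
width: 0.042
finger_force: 24.9
t: 13.18
position: [0.4662, 0.0516, 0.2663]
tcp_rot: [3.141, -0.004, 0.05]
force: [0.3, 0.5, -0.3]
width: 0.0425
finger_force: 24.9
t13.18 tip [0.4662 0.0516 0.0763] [ 3.141 -0.004  0.05 ] w0.0425 F24.9 -> shift [0.0816 0.288  0.0067] turn -0.0 dist 0.299
```

```bash
python3 -m handwheel '[{"x":0.015,"y":0.058,"z":0,"turn":0},{"x":0.03,"y":0.116,"z":0,"turn":0},{"x":0.048,"y":0.174,"z":0,"turn":0},{"x":0.065,"y":0.232,"z":0,"turn":0},{"x":0.081,"y":0.288,"z":0,"turn":0}]'; python3 -m handwheel '[{"x":0,"y":0,"z":0,"turn":0},{"x":0,"y":0,"z":0,"turn":0},{"x":0,"y":0,"z":0.03,"turn":0},{"x":0,"y":0,"z":0.05,"turn":0},{"x":0,"y":0,"z":0.05,"turn":0}]';  python3 -c "
from h import *
go(.562,-.232,.0068)
W=world(get_image('side'));w=W[(np.hypot(W[...,0]-.612,W[...,1]+.23)<.023)&(W[...,2]>.008)]
print(np.round(np.median(w,0),4),len(w))"
```

```text
t: 13.8
position: [0.5605, -0.2338, 0.2621]
tcp_rot: [-3.14, 0.002, 0.049]
force: [1.0, -0.1, 0.2]
width: 0.0419
finger_force: 24.9
t: 14.42
position: [0.5594, -0.2304, 0.2116]
tcp_rot: [-3.139, 0.005, 0.051]
force: [-1.1, 0.2, 0.5]
width: 0.0419
finger_force: 24.9
t14.43 tip [ 0.5594 -0.2304  0.0216] [-3.139  0.005  0.051] w0.0419 F24.9 -> shift [0.0026 0.0017 0.0147] turn 0.001 dist 0.015
[ 0.6026 -0.228   0.3066] 1045
```

```bash
python3 -m handwheel '[{"x":0.001,"y":0.001,"z":0.007,"turn":0},{"x":0.001,"y":0.001,"z":0.013,"turn":0},{"x":0.001,"y":0.001,"z":0.013,"turn":0},{"x":0.001,"y":0.001,"z":0.013,"turn":0}]';  python3 -c "
from h import *
go(.562,-.232,.0068)"
```

```text
t: 14.98
position: [0.5618, -0.2331, 0.2015]
tcp_rot: [3.141, -0.0, 0.05]
force: [0.0, 0.3, -0.3]
width: 0.0421
finger_force: 24.9
t14.97 tip [ 0.5618 -0.2331  0.0115] [ 3.141 -0.     0.05 ] w0.0421 F24.9 -> shift [ 0.0003 -0.0011  0.0047] turn -0.0 dist 0.005
```

```bash
python3 -m handwheel '[{"x":0,"y":0,"z":0.003,"turn":0},{"x":0,"y":0,"z":0.004,"turn":0},{"x":0,"y":0,"z":0.004,"turn":0}]'; python3 -m handwheel '[{"x":0,"y":0,"z":0,"turn":0},{"x":0,"y":0,"z":0,"turn":0},{"x":0,"y":0,"z":0,"turn":0},{"x":0,"y":0,"z":-0.04,"turn":0},{"x":0,"y":0,"z":-0.1,"turn":0}]' 0.065 25; python3 -c "
from h import *
go(.4385,-.1395,.11)"
```

```text
t: 15.35
position: [0.5616, -0.233, 0.1972]
tcp_rot: [-3.141, 0.0, 0.05]
force: [0.7, 0.7, -0.5]
width: 0.042
finger_force: 24.9
t: 15.98
position: [0.5608, -0.2326, 0.2958]
tcp_rot: [-3.139, 0.005, 0.05]
force: [0.6, -0.7, -0.7]
width: 0.0652
finger_force: 0.0
t15.97 tip [ 0.5608 -0.2326  0.1058] [-3.139  0.005  0.05 ] w0.0652 F0.0 -> shift [-0.1175 -0.099  -0.0034] turn -0.0 dist 0.154
```

```bash
python3 -m handwheel '[{"x":-0.04,"y":-0.033,"z":0,"turn":0},{"x":-0.08,"y":-0.066,"z":0,"turn":0},{"x":-0.118,"y":-0.099,"z":0,"turn":0},{"x":-0.118,"y":-0.099,"z":0,"turn":0},{"x":-0.118,"y":-0.099,"z":0.05,"turn":0}]'; python3 -m handwheel '[{"x":0,"y":0,"z":0.02,"turn":0},{"x":0,"y":0,"z":0.02,"turn":0},{"x":0,"y":0,"z":0.02,"turn":0}]'; python3 -c "
from h import *
go(.4385,-.1395,.006)"
```

```text
t: 16.6
position: [0.4414, -0.1411, 0.2519]
tcp_rot: [3.135, -0.012, 0.05]
force: [0.5, -0.2, 0.0]
width: 0.065
finger_force: 0.0
t: 16.98
position: [0.4399, -0.1406, 0.2286]
tcp_rot: [3.141, -0.002, 0.05]
force: [0.4, -1.2, 1.0]
width: 0.0647
finger_force: 0.0
t16.98 tip [ 0.4399 -0.1406  0.0386] [ 3.141e+00 -2.000e-03  5.000e-02] w0.0647 F0.0 -> shift [-0.0014 -0.0012  0.0326] turn -0.0 dist 0.033
```

```bash
python3 -m handwheel '[{"x":-0.001,"y":-0.001,"z":0.02,"turn":0},{"x":-0.001,"y":-0.001,"z":0.032,"turn":0},{"x":-0.001,"y":-0.001,"z":0.032,"turn":0},{"x":-0.001,"y":-0.001,"z":0.032,"turn":0}]'; python3 -m handwheel '[{"x":0,"y":0,"z":0,"turn":0},{"x":0,"y":0,"z":0,"turn":0},{"x":0,"y":0,"z":0,"turn":0},{"x":0,"y":0,"z":0,"turn":0},{"x":0,"y":0,"z":0,"turn":0}]' 0.015 20; python3 -m handwheel '[{"x":0,"y":0,"z":-0.04,"turn":0},{"x":0,"y":0,"z":-0.06,"turn":0},{"x":0,"y":0,"z":-0.06,"turn":0}]'; python3 -c "
from h import *
go(.545,-.0175,.065)"
```

```text
t: 17.48
position: [0.4383, -0.1393, 0.1961]
tcp_rot: [3.141, -0.001, 0.05]
force: [-0.6, -0.3, 0.1]
width: 0.0648
finger_force: 0.0
t: 18.1
position: [0.4379, -0.1391, 0.1955]
tcp_rot: [3.141, -0.0, 0.05]
force: [-0.4, -0.9, 0.7]
width: 0.0334
finger_force: 20.0
t: 18.48
position: [0.4385, -0.1393, 0.2571]
tcp_rot: [3.14, -0.004, 0.05]
force: [-0.0, 0.5, -1.1]
width: 0.0338
finger_force: 20.0
t18.48 tip [ 0.4385 -0.1393  0.0671] [ 3.14  -0.004  0.05 ] w0.0338 F20.0 -> shift [ 0.1124 -0.1164  0.0023] turn -0.0 dist 0.162
```

```bash
python3 -m handwheel '[{"x":0.037,"y":-0.038,"z":0,"turn":0},{"x":0.075,"y":-0.077,"z":0,"turn":0},{"x":0.112,"y":-0.116,"z":0,"turn":0},{"x":0.112,"y":-0.116,"z":0,"turn":0},{"x":0.112,"y":-0.116,"z":0.03,"turn":0}]'; python3 -m handwheel '[{"x":0,"y":0,"z":0.015,"turn":0},{"x":0,"y":0,"z":0.02,"turn":0},{"x":0,"y":0,"z":0.02,"turn":0},{"x":0,"y":0,"z":0.02,"turn":0}]'; python3 -c "
from h import *
go(.545,-.0175,.0082)"
```

```text
t: 19.1
position: [0.5448, -0.0175, 0.226]
tcp_rot: [3.141, -0.003, 0.051]
force: [0.5, -0.4, 0.5]
width: 0.0337
finger_force: 20.0
t: 19.6
position: [0.5443, -0.0179, 0.2063]
tcp_rot: [3.141, -0.002, 0.049]
force: [0.3, 0.9, -0.3]
width: 0.0337
finger_force: 20.0
t19.60 tip [ 0.5443 -0.0179  0.0163] [ 3.141e+00 -2.000e-03  4.900e-02] w0.0337 F20.0 -> shift [ 0.0007 -0.0004  0.0081] turn -0.001 dist 0.008
```

```bash
python3 -m handwheel '[{"x":0,"y":0,"z":0.005,"turn":0},{"x":0,"y":0,"z":0.008,"turn":0},{"x":0,"y":0,"z":0.008,"turn":0}]'; python3 -m handwheel '[{"x":0,"y":0,"z":0,"turn":0},{"x":0,"y":0,"z":0,"turn":0},{"x":0,"y":0,"z":0,"turn":0},{"x":0,"y":0,"z":-0.04,"turn":0},{"x":0,"y":0,"z":-0.1,"turn":0}]' 0.065 25; python3 -c "
from h import *
go(.430,.2325,.11)"
```

```text
t: 19.98
position: [0.544, -0.0176, 0.1974]
tcp_rot: [3.141, -0.0, 0.05]
force: [-1.1, 0.5, 1.8]
width: 0.0334
finger_force: 20.0
t: 20.6
position: [0.5429, -0.0175, 0.2959]
tcp_rot: [-3.141, 0.006, 0.05]
force: [1.3, 0.5, 0.7]
width: 0.0649
finger_force: 0.0
t20.60 tip [ 0.5429 -0.0175  0.1059] [-3.141  0.006  0.05 ] w0.0649 F0.0 -> shift [-0.1004 -0.2553 -0.0033] turn -0.0 dist 0.274
```

```bash
python3 -m handwheel '[{"x":-0.03,"y":-0.05,"z":0,"turn":0},{"x":-0.055,"y":-0.105,"z":0,"turn":0},{"x":-0.08,"y":-0.16,"z":0,"turn":0},{"x":-0.10,"y":-0.215,"z":0,"turn":0},{"x":-0.10,"y":-0.255,"z":0,"turn":0}]'; python3 -m handwheel '[{"x":0,"y":0,"z":0.0,"turn":0},{"x":0,"y":0,"z":0.05,"turn":0},{"x":0,"y":0,"z":0.07,"turn":0},{"x":0,"y":0,"z":0.07,"turn":0}]'; python3 -c "
from h import *
go(.430,.2325,.0045)
W=world(get_image('top'))
for n,x,y,a in (('pad',.562,-.232,.009),('loupe',.545,-.0175,.025),('big',.5675,.1785,.07),('small',.659,.184,.055)):
    w=W[(np.hypot(W[...,0]-x,W[...,1]-y)<.03)&(W[...,2]>a)&(W[...,2]<.1)]; print(n,len(w),np.round(np.median(w,0),4),np.round(np.std(w[:,2]),4))"
```

```text
t: 21.22
position: [0.4297, 0.2339, 0.2974]
tcp_rot: [-3.141, -0.0, 0.052]
force: [0.8, -0.4, -0.1]
width: 0.0654
finger_force: 0.0
t: 21.72
position: [0.4307, 0.2308, 0.2253]
tcp_rot: [3.14, 0.005, 0.049]
force: [-0.9, 0.2, 0.9]
width: 0.0652
finger_force: 0.0
t21.73 tip [0.4307 0.2308 0.0353] [3.14  0.005 0.049] w0.0652 F0.0 -> shift [-0.0005 -0.0018  0.0308] turn -0.001 dist 0.031
pad 315 [ 0.5619 -0.2317  0.0166] 0.0023
loupe 148 [ 0.5441 -0.0162  0.0352] 0.0044
big 163 [0.5674 0.1762 0.0866] 0.0052
small 87 [0.658  0.1826 0.0713] 0.0049
```

Everything placed so far is standing on its tray floor. Next is the last pad.

```bash
python3 -m handwheel '[{"x":0,"y":-0.001,"z":0.015,"turn":0},{"x":0,"y":-0.001,"z":0.029,"turn":0},{"x":0,"y":-0.001,"z":0.029,"turn":0},{"x":0,"y":-0.001,"z":0.029,"turn":0}]'; python3 -m handwheel '[{"x":0,"y":0,"z":0.001,"turn":0},{"x":0,"y":0,"z":0.001,"turn":0},{"x":0,"y":0,"z":0.001,"turn":0},{"x":0,"y":0,"z":0.001,"turn":0},{"x":0,"y":0,"z":0.001,"turn":0}]' 0.03 25; python3 -m handwheel '[{"x":0,"y":0,"z":-0.05,"turn":0},{"x":0,"y":0,"z":-0.1,"turn":0},{"x":0,"y":0,"z":-0.12,"turn":0},{"x":0,"y":0,"z":-0.12,"turn":0}]'; python3 -c "
from h import *
go(.662,-.225,.12)"
```

```text
t: 22.28
position: [0.4314, 0.2331, 0.1984]
tcp_rot: [-3.142, -0.0, 0.05]
force: [-0.7, -0.6, 0.5]
width: 0.065
finger_force: 0.0
t: 22.9
position: [0.4314, 0.2332, 0.1976]
tcp_rot: [-3.141, -0.0, 0.05]
force: [0.4, 0.7, 1.2]
width: 0.0399
finger_force: 25.0
t: 23.4
position: [0.4318, 0.2333, 0.3194]
tcp_rot: [-3.14, -0.004, 0.05]
force: [0.5, 0.3, -0.1]
width: 0.04
finger_force: 25.0
t23.40 tip [0.4318 0.2333 0.1294] [-3.14  -0.004  0.05 ] w0.0400 F25.0 -> shift [0.207  0.4692 0.0096] turn -0.0 dist 0.513
```

```bash
python3 -m handwheel '[{"x":0.02,"y":0.055,"z":0,"turn":0},{"x":0.045,"y":0.11,"z":0,"turn":0},{"x":0.07,"y":0.165,"z":0,"turn":0},{"x":0.09,"y":0.22,"z":0,"turn":0},{"x":0.115,"y":0.27,"z":0,"turn":0}]'; python3 -m handwheel '[{"x":0.02,"y":0.055,"z":0,"turn":0},{"x":0.045,"y":0.11,"z":0,"turn":0},{"x":0.07,"y":0.16,"z":0,"turn":0},{"x":0.092,"y":0.199,"z":0,"turn":0},{"x":0.092,"y":0.199,"z":0.05,"turn":0}]'; python3 -m handwheel '[{"x":0,"y":0,"z":0.03,"turn":0},{"x":0,"y":0,"z":0.05,"turn":0},{"x":0,"y":0,"z":0.05,"turn":0}]'; python3 -c "
from h import *
go(.662,-.225,.0096)"
```

```text
t: 24.02
position: [0.5594, -0.0328, 0.3149]
tcp_rot: [-3.141, 0.003, 0.049]
force: [0.5, 0.4, -0.2]
width: 0.0398
finger_force: 25.0
t: 24.65
position: [0.6637, -0.2287, 0.2697]
tcp_rot: [3.137, -0.008, 0.047]
force: [-0.1, -0.1, -0.7]
width: 0.04
finger_force: 25.0
t: 25.02
position: [0.6604, -0.2245, 0.214]
tcp_rot: [-3.139, 0.005, 0.05]
force: [0.2, -1.0, 0.4]
width: 0.04
finger_force: 25.0
t25.02 tip [ 0.6604 -0.2245  0.024 ] [-3.139  0.005  0.05 ] w0.0400 F25.0 -> shift [0.0017 0.0006 0.0144] turn -0.0 dist 0.014
```

```bash
python3 -m handwheel '[{"x":0,"y":0,"z":0.006,"turn":0},{"x":0,"y":0,"z":0.011,"turn":0},{"x":0,"y":0,"z":0.011,"turn":0},{"x":0,"y":0,"z":0.011,"turn":0}]'; python3 -c "
from h import *
go(.662,-.225,.0096)"
```

```text
t: 25.52
position: [0.6616, -0.225, 0.207]
tcp_rot: [3.141, -0.001, 0.05]
force: [0.9, -0.1, -1.1]
width: 0.0398
finger_force: 25.0
t25.52 tip [ 0.6616 -0.225   0.017 ] [ 3.141e+00 -1.000e-03  5.000e-02] w0.0398 F25.0 -> shift [ 0.0004 -0.      0.0074] turn -0.0 dist 0.007
```

```bash
python3 -m handwheel '[{"x":0,"y":0,"z":0.004,"turn":0},{"x":0,"y":0,"z":0.007,"turn":0},{"x":0,"y":0,"z":0.007,"turn":0}]'; python3 -m handwheel '[{"x":0,"y":0,"z":0,"turn":0},{"x":0,"y":0,"z":0,"turn":0},{"x":0,"y":0,"z":0,"turn":0},{"x":0,"y":0,"z":-0.04,"turn":0},{"x":0,"y":0,"z":-0.1,"turn":0}]' 0.065 25; python3 -m handwheel '[{"x":-0.05,"y":0,"z":-0.02,"turn":0},{"x":-0.1,"y":0,"z":-0.05,"turn":0},{"x":-0.15,"y":0,"z":-0.08,"turn":0},{"x":-0.2,"y":0,"z":-0.1,"turn":0},{"x":-0.25,"y":0,"z":-0.1,"turn":0}]'; python3 -m handwheel '[{"x":0,"y":0,"z":0,"turn":0},{"x":0,"y":0,"z":0,"turn":0},{"x":0,"y":0,"z":0,"turn":0}]'; python3 -c "
from h import *
d=get_image('top');W=world(d)
for n,x,y,a in (('pad1',.662,-.225,.009),('pad',.562,-.232,.009),('loupe',.545,-.0175,.025),('big',.5675,.1785,.07),('small',.659,.184,.055)):
    w=W[(np.hypot(W[...,0]-x,W[...,1]-y)<.03)&(W[...,2]>a)&(W[...,2]<.1)]; print(n,len(w),np.round(np.median(w,0),4),np.round(np.std(w[:,2]),4))
d=get_image('side');cv2.imwrite('pics/s3.png',cv2.resize(d['img'][110:370,180:500,::-1],None,fx=2.2,fy=2.2))"
```

```text
t: 25.9
position: [0.6615, -0.2251, 0.1996]
tcp_rot: [3.142, 0.0, 0.05]
force: [-0.9, 0.6, 3.4]
width: 0.04
finger_force: 25.0
t: 26.52
position: [0.6605, -0.2247, 0.297]
tcp_rot: [-3.139, 0.006, 0.05]
force: [0.7, -0.5, -0.3]
width: 0.065
finger_force: 0.0
t: 27.15
position: [0.4105, -0.2375, 0.4019]
tcp_rot: [3.138, -0.004, 0.05]
force: [0.3, -1.4, 0.2]
width: 0.0649
finger_force: 0.0
t: 27.52
position: [0.4126, -0.2375, 0.3993]
tcp_rot: [-3.141, 0.0, 0.051]
force: [-0.1, 0.3, 1.3]
width: 0.0655
finger_force: 0.0
pad1 284 [ 0.6587 -0.2236  0.0162] 0.0024
pad 316 [ 0.5621 -0.2318  0.0161] 0.0023
loupe 140 [ 0.5443 -0.0162  0.0351] 0.0043
big 163 [0.5674 0.1764 0.0863] 0.005
small 88 [0.6579 0.1825 0.0709] 0.0054
```

View pics/s3.png

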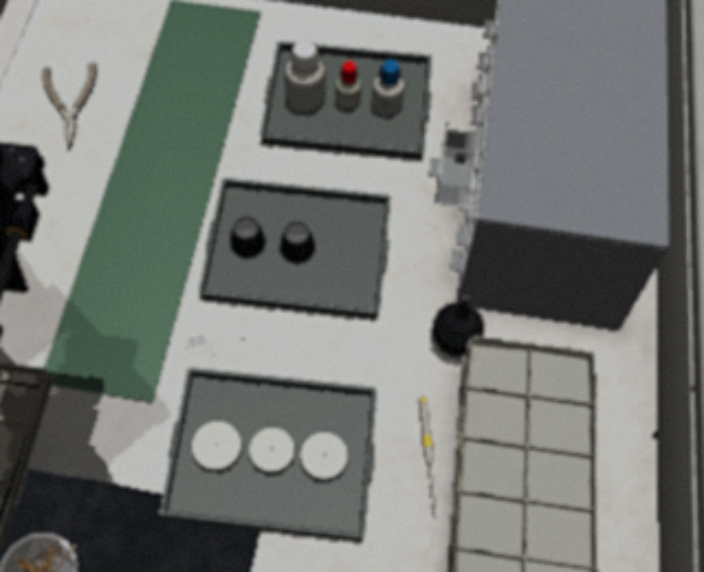

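All five things lie flat in the right trays: pads at crop (215,445) and (325,455), loupe at (247,237), bottles at (305,80) and (388,92). The blower and screwdriver have not moved, and the gripper is clear.

```bash
python3 -c "
from h import *
print(job.hand_in())"
```

```text
the job is handed in; nothing more can be done
None
```

I sorted all five things upright into their matching trays, left the dust blower and screwdriver where they were, and handed the job in at about 28 s of the 122 s allowed; hand-in returned no verdict.

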